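Shut and bolt the retained-sample pen

TASK

Shut the yellow gate of the blue sample pen, then push its bolt across into the keeper on the gate until you feel it come up firmly on the rubber stop inside, and leave it there with the gate shut. How deep the stop sits cannot be seen, and its rubber bruises if the bolt is rammed: a final push of about 15 N on the red knob is right. Do not knock the jars and the weight that stand in the pen.

Things in the scene. Friction and masses are not known exactly. Their poses are not given: they have to be found in the camera images.
- pen: blue steel tray fixed to the worktop, 310 mm wide (y), 170 mm deep (x), walls 71 mm high, open in front. Origin on the worktop, mid-front, on the line of the shut gate; x points into the pen, y left along the front, z up. Right part of the front (y -155 to -27 mm): fixed post, 28 mm thick about x = 0, top at 68 mm, carrying the bolt in two staples (y = -36 and -56 mm, tops at 93 mm).
- gate (a joint): angle of the yellow gate (rad): 0 shut (rigid end stop), growing as it swings out toward pen -x; starts at 0.4 to 0.7. Upright hinge at pen x = 0, y = 139 mm; at angle a it runs from there along pen (-sin a, -cos a) for 164 mm. Panel 6 mm thick, 10 to 69 mm above the worktop (top edge 12 mm thick). Stays where it is left; about 2 N at the free end moves it.
- gate_edge (a point): middle of the gate's free end, 45 mm above the worktop, 163 mm from the hinge
- keeper_mouth (a point): centre of the mouth of the keeper, a steel box 28 x 82 x 29 mm on top of the gate's free end (69 to 98 mm above the worktop) with a blind 16 mm square bore, axis 83 mm above the worktop. The mouth looks to pen -y when the gate is shut. Its y axis points into the bore.
- bolt (a joint): travel of the bolt (m): 0 drawn right back, growing toward the gate (pen +y); axis at pen x = 0, 83 mm up. Starts at 0 to 6 mm; with the gate shut the tip reaches the keeper's mouth at about 10 mm. It drags with about 5 N all the way, so a push on the knob is felt on the stop less 5 N; it stays where it is left.
- bolt_knob (a point): centre of the upright red knob at the rear end of the bolt, 16 mm in diameter and 30 mm tall (97 to 127 mm above the worktop), on a 9 mm neck that rises from the 12 mm bolt; nothing stands beside or behind it above 90 mm
- bolt_tip (a point): very tip of the bolt's round nose, 108 mm ahead of the knob (pen +y) on the bolt's axis, 83 mm above the worktop; 12 mm rod
- stop: holder of the rubber stop hidden in the keeper. Its origin is the keeper's mouth and does not tell where the stop is: the rubber face is clamped anywhere from 20 to 56 mm behind the mouth. The rubber yields about 1 mm for every 8 N; pressed with 5 N or more the bolt is home, and more than 18 N bruises it.
- kept_sample_jar_a: clear sample jar with a yellow cap, 42 mm across, 106 mm tall, standing in the pen; origin at its underside
- kept_sample_jar_b: clear sample jar with a black cap, 40 mm across, 105 mm tall, standing in the pen; origin at its underside
- kept_weight_200: small brass weight, 28 mm across, 39 mm tall, standing in the pen; origin at its underside

How it is judged:
By the outcome, as a careful person would: the job done as asked, in the order asked, and still so for the second after the job is handed in, with the robot touching nothing.
It also fails if it takes over 51 s, if anything falls off the work surface, if the arm or the gripper's body presses on something with over 40 N, if the wrist force passes 120 N, or if a joint passes its speed limit or range.

ROBOT

A 6-joint arm with a two-finger parallel gripper is mounted at the origin on a cart in front of the work surface, level with it; the furniture and walls round the work are solid. World frame = base frame: x ahead of the robot, y to its left, z up, the work surface at z = 0. Lengths are in m, angles in degrees, forces in N, time in s.
With the tool pointing down it reaches from about 0.35 to 0.875 m from the base axis. Payload 4.2 kg.
Tool frame: the origin (TCP) lies at the very end of the fingers, on their centre line; the grasp point (between the pads) lies 19 mm behind it; z points along the fingers, y is the line along which they close (so a half turn about z gives the same grasp; the last joint's range is limited). The gripper opens to 87 mm and grips with 3 to 60 N. Pads are 19 mm wide; open, the fingers measure 117 mm over their backs; the gripper's body (75 mm by 190 mm) begins 51 mm behind the grasp point.
Start: joints at [-50.558, 22.042, 0.453, 0, -68.411, -14.817], TCP at [0.26, -0.568, 0.223] pointing down, gripper open.
Joint ranges: [-179.83, 179.83], [-69.29, 118.12], [-61.27, 80.66], [-181.25, 117.63], [-171.15, -9.14], [-177.46, 177.46]. Speed limits (degrees/s): [159.86, 159.86, 180, 180, 180, 180].

INTERFACE

Orientations are given as a 3x3 rotation matrix whose columns are the frame's x, y, z axes.
In Python, from station import monitor, cams, ticket gives the robot as it stands.
- The arm moves only by the tool drive_tool, never from a script. Its argument "moves" is a list of rows, each an object with "delta_pos": the shift along the tool's x, y, z in mm, a list of three; "turn": the turn about the tool's z in rad; "claw": the opening, from 0 (shut) to 1 (fully open). A call has 1 to 12 rows; each row shifts and turns the commanded pose from where the row before left it, along the tool's axes as they then stand; what a row does not reach is not made up. A row lasts 1/8 s, in which the tool goes at most 62.5 mm and 10.7 degrees, less where a joint would pass 70% of its speed; a pose out of reach is approached as far as the arm can. A call is refused whole if a number of a shift passes 62.5 or a number of a turn 0.188, either way. A call with a gripper value outside its range is refused whole. The fingers move at their own pace and stop on an object; the grip force is fixed at half the most. Time passes only in rows, so rows that do not move let the fingers close. It gives the time, the measured TCP pose, the force, the opening and the grip force at its end, in the units of the state.
- monitor.sense(): the state, without advancing time (a new reading comes with each control period).
- cams.capture(name): name is "scene" or "top" or "wrist"; returns a dict with "color" (384x512x3 uint8, red, green, blue), "range_z" (384x512 float32, m along the optical axis (not along the pixel's ray), 0 where there is no reading), "vertical_fov" (degrees; the focal length in pixels is half the picture's height over the tangent of half this angle, whatever the lens; pixels are square), "cx", "cy" (the principal point, pixels), "extrinsics" (4x4, takes a point from camera to world coordinates). Camera axes: x right, y down, z forward; pixel columns grow to the right and rows downward; lengths in m; the calibration is good to about 2 mm. A picture is of the moment at which its call begins.
- ticket.finish_job(): hands the job in; it is judged then, once.
The state is a dict: "time_s": time; "joints": joint angles; "joint_velocities": joint speeds; "effort": joint torques, N m; "tcp_pos": TCP position; "ee_rot": TCP orientation; "wrist_force": force on the tool from outside, world axes, zero at the start; "moment": the same for the moment, N m; "gripper_width": opening from 0.0 (shut) to 1.0 (fully open); "gripper_force": force on a finger pad.
Only numpy, scipy, OpenCV 4.12 (cv2) and the standard library are available. Lean on these libraries where they do the work, as an engineer would, in place of code of your own. Each camera call takes 0.05 s, during which the arm holds its last target. There are 200 camera calls.

## Working session

There is one attempt and no reset: what is moved stays moved. The work goes in short steps, Python scripts to look and compute and a tool call to move; the robot and the scene stay as the last step left them, time stands still between calls to the robot, and variables do not carry over. Pictures are saved under pics/ and viewed, at most 10 in all, crops included, and the job is handed in when it is done.

Besides the shell and the picture viewer there is one more tool, called by a JSON object that holds its "fn" and its "kwargs", one argument or row to a line. drive_tool: Moves the arm, as the interface text tells. Its arguments: {"type":"object","properties":{"moves":{"type":"array","items":{"type":"object","properties":{"delta_pos":{"type":"array","items":{"type":"number"}},"turn":{"type":"number"},"claw":{"type":"number"}}}}},"required":["moves"]}

```bash
mkdir -p pics; ls; cat > h.py <<'E'
from station import monitor, cams, ticket
import numpy as np, cv2
def cap(n,save=None):
    c=cams.capture(n); c['f']=c['color'].shape[0]/2/np.tan(np.radians(c['vertical_fov'])/2)
    if save: cv2.imwrite('pics/'+save,c['color'][:,:,::-1])
    return c
def pts(c):
    v,u=np.mgrid[:384,:512]; z=c['range_z']
    P=np.stack([(u-c['cx'])/c['f']*z,(v-c['cy'])/c['f']*z,z],-1)
    return P@c['extrinsics'][:3,:3].T+c['extrinsics'][:3,3]
def ray(c,u,v,h):
    d=c['extrinsics'][:3,:3]@np.array([(u-c['cx'])/c['f'],(v-c['cy'])/c['f'],1]); o=c['extrinsics'][:3,3]
    return o+d*(h-o[2])/d[2]
E
python3 - <<'E'
from h import *
a=cap('top','top.png');b=cap('scene','scene.png')
s=monitor.sense();print(s)
for c in(a,b):print(c['extrinsics'].round(3),c['f'])
cv2.imwrite('pics/both.png',cv2.resize(np.hstack([a['color'],b['color']])[:,:,::-1],(800,300)))
E
```

```text
pics
{'time_s': 0.1, 'joints': array([-5.05579853e+01,  2.20872098e+01,  3.85486476e-01, -2.58722800e-02,
       -6.84109177e+01, -1.48160195e+01]), 'joint_velocities': array([ 0.03869402, -0.1347081 ,  0.24560094,  0.03119266, -0.11248088,
       -0.09133789]), 'effort': array([-2.39624615e-04, -3.91690278e+01,  1.87935483e+01,  4.23199251e+00,
        1.34532541e-02, -8.72387159e-05]), 'tcp_pos': array([ 0.26021119, -0.56764642,  0.22154406]), 'ee_rot': array([[-9.09116496e-01, -4.16540925e-01, -9.24685585e-04],
       [-4.16541940e-01,  9.09114749e-01,  1.78496559e-03],
       [ 9.71340847e-05,  2.00791199e-03, -9.99997979e-01]]), 'wrist_force': array([ 0.11771714, -0.03366202,  0.28999142]), 'moment': array([ 0.02938657, -0.00115537, -0.03672315]), 'gripper_force': 0.0, 'gripper_width': 1.0025307292297985}
[[-0.002 -0.994  0.109  0.558]
 [-1.     0.001 -0.01   0.029]
 [ 0.009 -0.109 -0.994  0.934]
 [ 0.     0.     0.     1.   ]] 367.34562172684673
[[-0.642 -0.495  0.586  0.155]
 [-0.767  0.43  -0.477  0.408]
 [-0.016 -0.755 -0.655  0.652]
 [ 0.     0.     0.     1.   ]] 419.07921066548323
```

View pics/top.png

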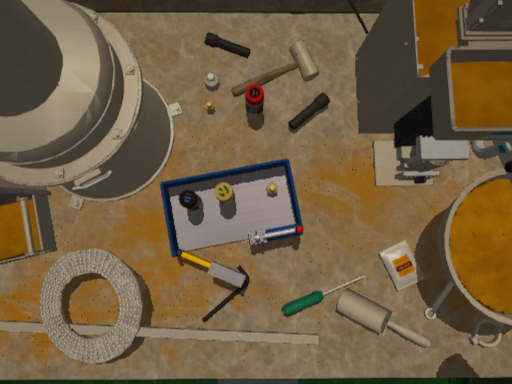

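View pics/scene.png

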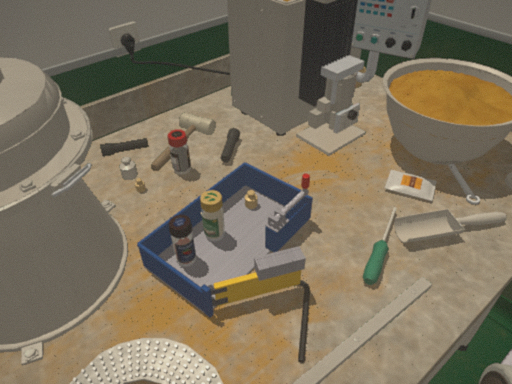

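The top view shows the pen at about (165–300, 160–255), the red knob at (299,230), the yellow gate from (180,253) toward the keeper at (230,277), and a black rod near the gate's free end. The scene view agrees: knob (306,181), keeper (280,262).

```bash
python3 - <<'E'
from h import *
c=cap('top');P=pts(c);hsv=cv2.cvtColor(c['color'],cv2.COLOR_RGB2HSV)
reg=np.zeros((384,512),bool);reg[150:330,150:320]=1
H,S,V=hsv[...,0],hsv[...,1],hsv[...,2]
blue=reg&(H>100)&(H<130)&(S>120)&(P[...,2]>.062)&(P[...,2]<.08)
q=P[blue];r=cv2.minAreaRect(q[:,:2].astype(np.float32)*1000);print('blue',len(q),r,cv2.boxPoints(r).round(1).tolist(),np.median(q[:,2]))
red=reg&((H<6)|(H>174))&(S>170)&(V>90);q=P[red];k=q[:,2]>.1
print('red',red.sum(),q[k].mean(0),q[k].max(0),q[k].min(0))
yel=reg&(H>20)&(H<32)&(S>150)&(P[...,2]>.05)&(P[...,2]<.08);yel[:245]=0;q=P[yel];r=cv2.minAreaRect(q[:,:2].astype(np.float32)*1000)
print('yel',len(q),r,cv2.boxPoints(r).round(1).tolist())
kk=reg&(P[...,2]>.09)&(P[...,2]<.105);kk[:258]=0;q=P[kk];r=cv2.minAreaRect(q[:,:2].astype(np.float32)*1000)
print('keeper',len(q),r,cv2.boxPoints(r).round(1).tolist())
bl=np.zeros_like(reg);bl[262:325,195:262]=1;bl&=(V<60);print('rod',P[bl].min(0),P[bl].max(0),np.percentile(P[bl][:,2],[5,50,95]))
cv2.imwrite('pics/zoom.png',cv2.resize(c['color'][150:330,150:320,::-1],None,fx=3.3,fy=3.3,interpolation=2))
E
```

```text
blue 957 ((625.3806762695312, 74.07186126708984), (183.3713836669922, 310.5296630859375), 10.692744255065918) [[506.5, 209.60000610351562], [564.0999755859375, -95.5], [744.2999877929688, -61.5], [686.7000122070312, 243.6999969482422]] 0.06935380914386458
red 38 [ 0.57411532 -0.07807917  0.12593253] [ 0.58068179 -0.07085493  0.13037242] [ 0.56744067 -0.0844924   0.12158761]
yel 154 ((504.5701599121094, 157.11181640625), (71.61231994628906, 10.997517585754395), 67.15129852294922) [[485.6000061035156, 126.30000305175781], [495.70001220703125, 122.0], [523.5, 188.0], [513.4000244140625, 192.1999969482422]]
keeper 477 ((473.2682189941406, 84.57452392578125), (81.98439025878906, 28.37486457824707), 66.94387817382812) [[444.20001220703125, 52.400001525878906], [470.29998779296875, 41.29999923706055], [502.3999938964844, 116.69999694824219], [476.29998779296875, 127.80000305175781]]
rod [ 0.35338681  0.02930026 -0.00329392] [0.55832829 0.14511021 0.93448744] [-1.01583298e-05  7.79108205e-03  1.12760451e-02]
```

View pics/zoom.png

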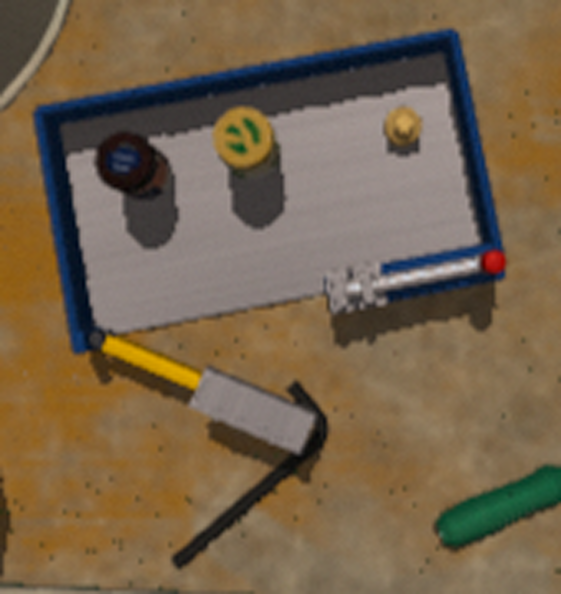

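{"fn": "drive_tool", "kwargs": {
  "moves": [
    {"turn": 0.121, "claw": 0},
    {"turn": 0.122, "claw": 0},
    {"delta_pos": [-22.5, 49.8, 0], "claw": 0},
    {"delta_pos": [-22.5, 49.8, 0], "claw": 0},
    {"delta_pos": [-22.5, 49.8, 0], "claw": 0},
    {"delta_pos": [-22.5, 49.8, 0], "claw": 0},
    {"delta_pos": [-22.5, 49.8, 0], "claw": 0},
    {"delta_pos": [-22.5, 49.8, 0], "claw": 0},
    {"delta_pos": [-22.5, 49.8, 0], "claw": 0},
    {"delta_pos": [-22.5, 49.8, 0], "claw": 0},
    {"delta_pos": [-22.5, 49.8, 0], "claw": 0},
    {"delta_pos": [-22.5, 49.8, 0], "claw": 0}
  ]
}}

```text
invalid input
```

{"fn": "drive_tool", "kwargs": {
  "moves": [
    {"delta_pos": [0, 0, 0], "turn": 0.121, "claw": 0},
    {"delta_pos": [0, 0, 0], "turn": 0.122, "claw": 0},
    {"delta_pos": [-22.5, 49.8, 0], "turn": 0, "claw": 0},
    {"delta_pos": [-22.5, 49.8, 0], "turn": 0, "claw": 0},
    {"delta_pos": [-22.5, 49.8, 0], "turn": 0, "claw": 0},
    {"delta_pos": [-22.5, 49.8, 0], "turn": 0, "claw": 0},
    {"delta_pos": [-22.5, 49.8, 0], "turn": 0, "claw": 0},
    {"delta_pos": [-22.5, 49.8, 0], "turn": 0, "claw": 0},
    {"delta_pos": [-22.5, 49.8, 0], "turn": 0, "claw": 0},
    {"delta_pos": [-22.5, 49.8, 0], "turn": 0, "claw": 0},
    {"delta_pos": [-22.5, 49.8, 0], "turn": 0, "claw": 0},
    {"delta_pos": [-22.5, 49.8, 0], "turn": 0, "claw": 0}
  ]
}}

```text
time_s: 1.65
tcp_pos: [0.389, -0.0352, 0.2227]
ee_rot: [[-0.983, -0.186, 0.001], [-0.186, 0.983, 0.0], [-0.001, 0.0, -1.0]]
wrist_force: [1.0, 0.1, -0.3]
gripper_width: 0.01
gripper_force: 0.0
```

{"fn": "drive_tool", "kwargs": {
  "moves": [
    {"delta_pos": [-22, 49, 0], "turn": 0, "claw": 0},
    {"delta_pos": [-23, 49, 0], "turn": 0, "claw": 0},
    {"delta_pos": [0, 0, 50], "turn": 0, "claw": 0},
    {"delta_pos": [0, 0, 50], "turn": 0, "claw": 0},
    {"delta_pos": [0, 0, 47], "turn": 0, "claw": 0},
    {"delta_pos": [0, 0, 0], "turn": 0, "claw": 0},
    {"delta_pos": [0, 0, 0], "turn": 0, "claw": 0}
  ]
}}

```text
time_s: 2.52
tcp_pos: [0.4163, 0.0682, 0.0769]
ee_rot: [[-0.982, -0.186, 0.002], [-0.186, 0.982, 0.001], [-0.002, 0.0, -1.0]]
wrist_force: [0.4, -0.1, -0.1]
gripper_width: 0.009
gripper_force: 0.0
```

```bash
python3 - <<'E'
from h import *
cap('scene','s2.png');s=monitor.sense();print(s['tcp_pos'],s['wrist_force'],s['moment'])
E
```

```text
[0.41659241 0.06837809 0.07737826] [-0.38834268  1.16529804 -0.16759034] [-0.03712252  0.00038721 -0.03170503]
```

View pics/s2.png

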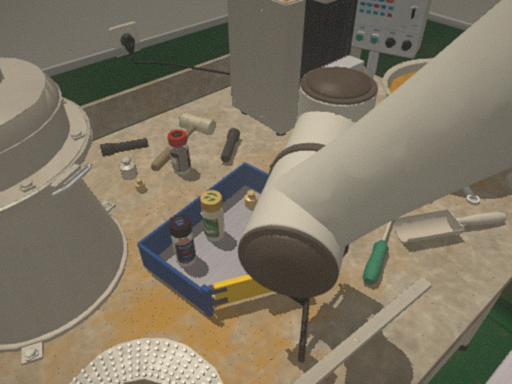

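{"fn": "drive_tool", "kwargs": {
  "moves": [
    {"delta_pos": [-8, 4, 0], "turn": 0, "claw": 0},
    {"delta_pos": [-8, 1, 0], "turn": 0, "claw": 0},
    {"delta_pos": [-8, 0, 0], "turn": 0, "claw": 0},
    {"delta_pos": [-8, 0, 0], "turn": 0, "claw": 0},
    {"delta_pos": [-8, 0, 0], "turn": 0, "claw": 0},
    {"delta_pos": [-8, 0, 0], "turn": 0, "claw": 0},
    {"delta_pos": [-8, 0, 0], "turn": 0, "claw": 0},
    {"delta_pos": [-8, 0, 0], "turn": 0, "claw": 0}
  ]
}}

```text
time_s: 3.58
tcp_pos: [0.4771, 0.0842, 0.0753]
ee_rot: [[-0.983, -0.186, -0.001], [-0.186, 0.983, -0.001], [0.001, -0.0, -1.0]]
wrist_force: [-3.2, -2.5, 0.1]
gripper_width: 0.007
gripper_force: 1.5
```

{"fn": "drive_tool", "kwargs": {
  "moves": [
    {"delta_pos": [-7, 0, 0], "turn": 0, "claw": 0},
    {"delta_pos": [-7, 0, 0], "turn": 0, "claw": 0},
    {"delta_pos": [-7, 0, 0], "turn": 0, "claw": 0},
    {"delta_pos": [-7, 0, 0], "turn": 0, "claw": 0},
    {"delta_pos": [-4, 0, 0], "turn": 0, "claw": 0},
    {"delta_pos": [-3, 0, 0], "turn": 0, "claw": 0}
  ]
}}

```text
time_s: 4.32
tcp_pos: [0.5117, 0.0909, 0.0756]
ee_rot: [[-0.983, -0.186, 0.0], [-0.186, 0.983, -0.0], [-0.0, -0.0, -1.0]]
wrist_force: [-2.3, -1.1, -0.9]
gripper_width: 0.005
gripper_force: 1.5
```

{"fn": "drive_tool", "kwargs": {
  "moves": [
    {"delta_pos": [-2, 0, 0], "turn": 0, "claw": 0},
    {"delta_pos": [-1, 0, 0], "turn": 0, "claw": 0},
    {"delta_pos": [0, 0, 0], "turn": 0, "claw": 0}
  ]
}}

```text
time_s: 4.7
tcp_pos: [0.5145, 0.0916, 0.0756]
ee_rot: [[-0.983, -0.186, 0.0], [-0.186, 0.983, 0.0], [-0.0, 0.0, -1.0]]
wrist_force: [-2.5, -2.4, -0.4]
gripper_width: 0.005
gripper_force: 1.3
```

{"fn": "drive_tool", "kwargs": {
  "moves": [
    {"delta_pos": [-1, 0, 0], "turn": 0, "claw": 0},
    {"delta_pos": [-1, 0, 0], "turn": 0, "claw": 0},
    {"delta_pos": [-1, 0, 0], "turn": 0, "claw": 0}
  ]
}}

```text
time_s: 5.08
tcp_pos: [0.5173, 0.092, 0.0756]
ee_rot: [[-0.983, -0.186, -0.0], [-0.186, 0.983, -0.0], [0.0, -0.0, -1.0]]
wrist_force: [-2.3, -3.5, 0.1]
gripper_width: 0.004
gripper_force: 1.7
```

{"fn": "drive_tool", "kwargs": {
  "moves": [
    {"delta_pos": [-1, 0, 0], "turn": 0, "claw": 0},
    {"delta_pos": [-0.5, 0, 0], "turn": 0, "claw": 0}
  ]
}}

```text
time_s: 5.32
tcp_pos: [0.5174, 0.092, 0.0756]
ee_rot: [[-0.983, -0.186, -0.003], [-0.186, 0.983, -0.001], [0.003, -0.0, -1.0]]
wrist_force: [-6.6, -2.1, 4.3]
gripper_width: 0.004
gripper_force: 3.7
```

{"fn": "drive_tool", "kwargs": {
  "moves": [
    {"delta_pos": [-0.5, 0, 0], "turn": 0, "claw": 0},
    {"delta_pos": [-0.5, 0, 0], "turn": 0, "claw": 0}
  ]
}}

```text
time_s: 5.58
tcp_pos: [0.5174, 0.0919, 0.0755]
ee_rot: [[-0.983, -0.185, -0.005], [-0.185, 0.983, -0.001], [0.005, -0.001, -1.0]]
wrist_force: [-9.0, -2.0, 6.4]
gripper_width: 0.007
gripper_force: 4.9
```

{"fn": "drive_tool", "kwargs": {
  "moves": [
    {"delta_pos": [10, 0, 0], "turn": 0, "claw": 0},
    {"delta_pos": [30, 0, 0], "turn": 0, "claw": 0},
    {"delta_pos": [0, 0, -60], "turn": 0, "claw": 0},
    {"delta_pos": [0, -30, -30], "turn": 0, "claw": 0},
    {"delta_pos": [0, -60, 0], "turn": 0, "claw": 0},
    {"delta_pos": [0, -60, 0], "turn": 0, "claw": 0},
    {"delta_pos": [0, -60, 0], "turn": 0, "claw": 0},
    {"delta_pos": [0, -15, 0], "turn": 0, "claw": 0},
    {"delta_pos": [0, 0, 0], "turn": 0, "claw": 0},
    {"delta_pos": [0, 0, 0], "turn": 0, "claw": 0}
  ]
}}

```text
time_s: 6.82
tcp_pos: [0.5226, -0.1348, 0.1658]
ee_rot: [[-0.982, -0.187, 0.001], [-0.187, 0.982, 0.0], [-0.001, 0.0, -1.0]]
wrist_force: [-0.3, 0.4, 0.5]
gripper_width: 0.006
gripper_force: 0.0
```

```bash
python3 - <<'E'
from h import *
c=cap('top');P=pts(c);hsv=cv2.cvtColor(c['color'],cv2.COLOR_RGB2HSV)
H,S,V=hsv[...,0],hsv[...,1],hsv[...,2]
o=np.array([.5491,.0597]);R=np.array([[.9826,.1855],[-.1855,.9826]])
pen=lambda q:np.c_[(q[:,:2]-o)@R.T,q[:,2]]
reg=np.zeros((384,512),bool);reg[150:330,150:320]=1
Q=pen(P.reshape(-1,3)).reshape(P.shape)
kk=reg&(Q[...,2]>.092)&(Q[...,2]<.105)&(abs(Q[...,0])<.05)&(Q[...,1]>-.03)&(Q[...,1]<.08);r=cv2.minAreaRect(Q[kk][:,:2].astype(np.float32)*1000)
print('keeper',kk.sum(),r)
red=reg&((H<6)|(H>174))&(S>170)&(V>90)
print('red',red.sum(),Q[red&(Q[...,2]>.1)].mean(0))
s=monitor.sense();print(s['tcp_pos'],pen(s['tcp_pos'][None]),s['wrist_force'],s['joints'])
cv2.imwrite('pics/t3.png',cv2.resize(c['color'][150:330,150:320,::-1],None,fx=3.3,fy=3.3,interpolation=2))
E
```

```text
keeper 120 ((9.973039627075195, 16.175668716430664), (77.31560516357422, 11.64189624786377), 82.51388549804688)
red 38 [-0.00097571 -0.1399786   0.12625153]
[ 0.52251676 -0.13459734  0.16578046] [[-0.06216285 -0.18598538  0.16578046]] [-0.32089503 -0.04278043  0.36867414] [ 2.77627461e+00  1.65932016e+01 -1.64031440e+01 -1.15818633e-02
 -5.69448268e+01 -8.19506774e+01]
```

View pics/t3.png

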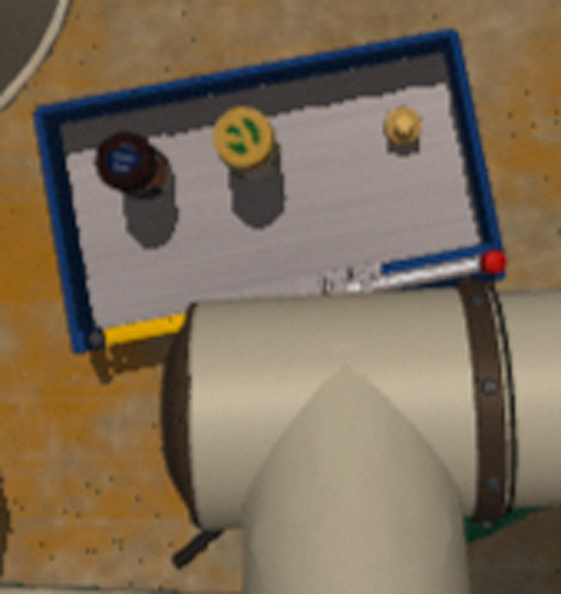

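The picture shows the gate in line with the pen's front, jars and weight untouched, and the knob at (493,262).

{"fn": "drive_tool", "kwargs": {
  "moves": [
    {"delta_pos": [-30, 0, 0], "turn": 0, "claw": 0},
    {"delta_pos": [-31, 0, 0], "turn": 0, "claw": 0},
    {"delta_pos": [0, 0, 30], "turn": 0, "claw": 0},
    {"delta_pos": [0, 0, 30], "turn": 0, "claw": 0},
    {"delta_pos": [0, 10, 0], "turn": 0, "claw": 0},
    {"delta_pos": [0, 5, 0], "turn": 0, "claw": 0},
    {"delta_pos": [0, 3, 0], "turn": 0, "claw": 0},
    {"delta_pos": [0, 2, 0], "turn": 0, "claw": 0},
    {"delta_pos": [0, 0, 0], "turn": 0, "claw": 0},
    {"delta_pos": [0, 0, 0], "turn": 0, "claw": 0}
  ]
}}

```text
time_s: 8.12
tcp_pos: [0.5785, -0.1052, 0.1058]
ee_rot: [[-0.983, -0.185, 0.0], [-0.185, 0.983, 0.0], [-0.0, -0.0, -1.0]]
wrist_force: [-0.6, 0.3, 1.3]
gripper_width: 0.002
gripper_force: 0.0
```

```bash
cat > st.py <<'E'
from h import *
o=np.array([.5491,.0597]);R=np.array([[.9826,.1855],[-.1855,.9826]])
def st():
    s=monitor.sense();print(s['time_s'],(R@(s['tcp_pos'][:2]-o)*1000).round(1),s['tcp_pos'][2],'F pen',(R@s['wrist_force'][:2]).round(1),s['wrist_force'][2])
st()
E
python3 st.py; python3 - <<'E'
from h import *
c=cap('scene');cv2.imwrite('pics/s4.png',cv2.resize(c['color'][100:330,150:400,::-1],None,fx=2.4,fy=2.4,interpolation=2))
E
```

```text
8.125 [  -1.7 -167.5] 0.10576707824459969 F pen [-0.6  0.4] 1.2877815817234772
```

View pics/s4.png

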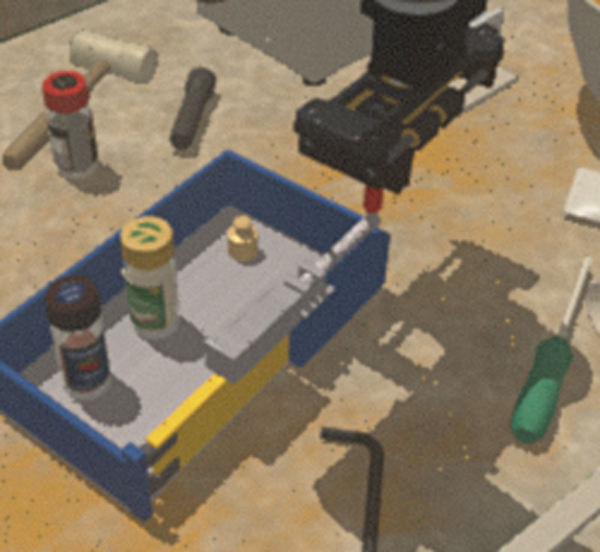

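The crop shows the gate shut in line with the post, keeper in line with the bolt, and the fingers just behind the red knob at (372,195).

{"fn": "drive_tool", "kwargs": {
  "moves": [
    {"delta_pos": [0, 3, 0], "turn": 0, "claw": 0},
    {"delta_pos": [0, 3, 0], "turn": 0, "claw": 0},
    {"delta_pos": [0, 2, 0], "turn": 0, "claw": 0},
    {"delta_pos": [0, 2, 0], "turn": 0, "claw": 0},
    {"delta_pos": [0, 1, 0], "turn": 0, "claw": 0}
  ]
}}

```text
time_s: 8.8
tcp_pos: [0.5766, -0.0949, 0.1056]
ee_rot: [[-0.983, -0.186, 0.0], [-0.186, 0.983, -0.001], [0.0, -0.001, -1.0]]
wrist_force: [0.3, -5.7, -1.2]
gripper_width: 0.004
gripper_force: 2.4
```

{"fn": "drive_tool", "kwargs": {
  "moves": [
    {"delta_pos": [0, 1, 0], "turn": 0, "claw": 0},
    {"delta_pos": [0, 1, 0], "turn": 0, "claw": 0},
    {"delta_pos": [0, 1, 0], "turn": 0, "claw": 0},
    {"delta_pos": [0, 1, 0], "turn": 0, "claw": 0}
  ]
}}

```text
time_s: 9.3
tcp_pos: [0.5758, -0.0911, 0.1056]
ee_rot: [[-0.983, -0.186, 0.0], [-0.186, 0.983, -0.001], [-0.0, -0.001, -1.0]]
wrist_force: [0.5, -4.5, -1.6]
gripper_width: 0.005
gripper_force: 2.4
```

```bash
python3 st.py
```

```text
9.3 [  -1.7 -153.1] 0.10557090333758534 F pen [-0.4 -4.6] -1.575247506329578
```

{"fn": "drive_tool", "kwargs": {
  "moves": [
    {"delta_pos": [0, 1, 0], "turn": 0, "claw": 0},
    {"delta_pos": [0, 1, 0], "turn": 0, "claw": 0},
    {"delta_pos": [0, 1, 0], "turn": 0, "claw": 0},
    {"delta_pos": [0, 1, 0], "turn": 0, "claw": 0}
  ]
}}

```text
time_s: 9.8
tcp_pos: [0.5751, -0.0872, 0.1056]
ee_rot: [[-0.983, -0.185, 0.0], [-0.185, 0.983, -0.001], [-0.0, -0.001, -1.0]]
wrist_force: [1.5, -3.7, -1.5]
gripper_width: 0.005
gripper_force: 2.4
```

{"fn": "drive_tool", "kwargs": {
  "moves": [
    {"delta_pos": [0, 1, 0], "turn": 0, "claw": 0},
    {"delta_pos": [0, 1, 0], "turn": 0, "claw": 0},
    {"delta_pos": [0, 1, 0], "turn": 0, "claw": 0},
    {"delta_pos": [0, 1, 0], "turn": 0, "claw": 0}
  ]
}}

```text
time_s: 10.3
tcp_pos: [0.5743, -0.0833, 0.1056]
ee_rot: [[-0.983, -0.185, 0.0], [-0.185, 0.983, -0.001], [-0.0, -0.001, -1.0]]
wrist_force: [0.9, -4.7, -1.4]
gripper_width: 0.006
gripper_force: 2.4
```

{"fn": "drive_tool", "kwargs": {
  "moves": [
    {"delta_pos": [0, 1, 0], "turn": 0, "claw": 0},
    {"delta_pos": [0, 1, 0], "turn": 0, "claw": 0},
    {"delta_pos": [0, 1, 0], "turn": 0, "claw": 0}
  ]
}}

```text
time_s: 10.68
tcp_pos: [0.5738, -0.0803, 0.1056]
ee_rot: [[-0.983, -0.185, 0.0], [-0.185, 0.983, -0.001], [-0.0, -0.001, -1.0]]
wrist_force: [1.4, -4.9, -1.1]
gripper_width: 0.005
gripper_force: 2.4
```

```bash
python3 st.py
```

```text
10.675 [  -1.7 -142.1] 0.10560097080758306 F pen [ 0.5 -5.1] -1.0776052288744629
```

{"fn": "drive_tool", "kwargs": {
  "moves": [
    {"delta_pos": [0, 1, 0], "turn": 0, "claw": 0},
    {"delta_pos": [0, 1, 0], "turn": 0, "claw": 0}
  ]
}}

```text
time_s: 10.92
tcp_pos: [0.5734, -0.0783, 0.1056]
ee_rot: [[-0.983, -0.185, 0.0], [-0.185, 0.983, -0.001], [0.0, -0.001, -1.0]]
wrist_force: [1.5, -4.8, -1.6]
gripper_width: 0.003
gripper_force: 2.4
```

{"fn": "drive_tool", "kwargs": {
  "moves": [
    {"delta_pos": [0, 0.5, 0], "turn": 0, "claw": 0},
    {"delta_pos": [0, 0.5, 0], "turn": 0, "claw": 0},
    {"delta_pos": [0, 0.5, 0], "turn": 0, "claw": 0}
  ]
}}

```text
time_s: 11.3
tcp_pos: [0.5731, -0.0767, 0.1056]
ee_rot: [[-0.983, -0.186, 0.0], [-0.186, 0.983, -0.001], [0.0, -0.001, -1.0]]
wrist_force: [0.9, -5.0, -2.1]
gripper_width: 0.008
gripper_force: 2.4
```

{"fn": "drive_tool", "kwargs": {
  "moves": [
    {"delta_pos": [0, 0.5, 0], "turn": 0, "claw": 0},
    {"delta_pos": [0, 0.5, 0], "turn": 0, "claw": 0},
    {"delta_pos": [0, 0.5, 0], "turn": 0, "claw": 0}
  ]
}}

```text
time_s: 11.68
tcp_pos: [0.5728, -0.0752, 0.1056]
ee_rot: [[-0.983, -0.186, 0.0], [-0.186, 0.983, -0.001], [0.0, -0.001, -1.0]]
wrist_force: [0.9, -4.8, -1.3]
gripper_width: 0.007
gripper_force: 2.4
```

{"fn": "drive_tool", "kwargs": {
  "moves": [
    {"delta_pos": [0, 0.5, 0], "turn": 0, "claw": 0},
    {"delta_pos": [0, 0.5, 0], "turn": 0, "claw": 0},
    {"delta_pos": [0, 0.5, 0], "turn": 0, "claw": 0}
  ]
}}

```text
time_s: 12.05
tcp_pos: [0.5725, -0.0737, 0.1055]
ee_rot: [[-0.983, -0.186, -0.0], [-0.186, 0.983, -0.001], [0.0, -0.001, -1.0]]
wrist_force: [0.5, -4.8, -0.9]
gripper_width: 0.006
gripper_force: 2.4
```

{"fn": "drive_tool", "kwargs": {
  "moves": [
    {"delta_pos": [0, 0.5, 0], "turn": 0, "claw": 0},
    {"delta_pos": [0, 0.5, 0], "turn": 0, "claw": 0},
    {"delta_pos": [0, 0.5, 0], "turn": 0, "claw": 0}
  ]
}}

```text
time_s: 12.42
tcp_pos: [0.5722, -0.0723, 0.1056]
ee_rot: [[-0.983, -0.186, 0.0], [-0.186, 0.983, -0.001], [0.0, -0.001, -1.0]]
wrist_force: [1.5, -4.8, -1.6]
gripper_width: 0.004
gripper_force: 2.4
```

{"fn": "drive_tool", "kwargs": {
  "moves": [
    {"delta_pos": [0, 0.5, 0], "turn": 0, "claw": 0},
    {"delta_pos": [0, 0.5, 0], "turn": 0, "claw": 0},
    {"delta_pos": [0, 0.5, 0], "turn": 0, "claw": 0}
  ]
}}

```text
time_s: 12.8
tcp_pos: [0.5719, -0.0708, 0.1056]
ee_rot: [[-0.983, -0.186, 0.0], [-0.186, 0.983, -0.001], [0.0, -0.001, -1.0]]
wrist_force: [1.1, -5.4, -1.6]
gripper_width: 0.003
gripper_force: 2.4
```

{"fn": "drive_tool", "kwargs": {
  "moves": [
    {"delta_pos": [0, 0.5, 0], "turn": 0, "claw": 0},
    {"delta_pos": [0, 0.5, 0], "turn": 0, "claw": 0},
    {"delta_pos": [0, 0.5, 0], "turn": 0, "claw": 0}
  ]
}}

```text
time_s: 13.18
tcp_pos: [0.5717, -0.0693, 0.1056]
ee_rot: [[-0.983, -0.185, 0.0], [-0.185, 0.983, -0.001], [0.0, -0.001, -1.0]]
wrist_force: [2.3, -5.8, -1.3]
gripper_width: 0.004
gripper_force: 2.4
```

{"fn": "drive_tool", "kwargs": {
  "moves": [
    {"delta_pos": [0, 0.5, 0], "turn": 0, "claw": 0},
    {"delta_pos": [0, 0.5, 0], "turn": 0, "claw": 0},
    {"delta_pos": [0, 0.5, 0], "turn": 0, "claw": 0}
  ]
}}

```text
time_s: 13.55
tcp_pos: [0.5714, -0.0678, 0.1055]
ee_rot: [[-0.983, -0.186, -0.0], [-0.186, 0.983, -0.001], [0.0, -0.001, -1.0]]
wrist_force: [0.9, -5.5, -1.6]
gripper_width: 0.001
gripper_force: 2.4
```

{"fn": "drive_tool", "kwargs": {
  "moves": [
    {"delta_pos": [0, 0.5, 0], "turn": 0, "claw": 0},
    {"delta_pos": [0, 0.5, 0], "turn": 0, "claw": 0},
    {"delta_pos": [0, 0.5, 0], "turn": 0, "claw": 0}
  ]
}}

```text
time_s: 13.92
tcp_pos: [0.5711, -0.0663, 0.1055]
ee_rot: [[-0.983, -0.186, -0.0], [-0.186, 0.983, -0.001], [0.0, -0.001, -1.0]]
wrist_force: [0.9, -5.6, -0.9]
gripper_width: 0.003
gripper_force: 2.4
```

{"fn": "drive_tool", "kwargs": {
  "moves": [
    {"delta_pos": [0, 0.5, 0], "turn": 0, "claw": 0},
    {"delta_pos": [0, 0.5, 0], "turn": 0, "claw": 0},
    {"delta_pos": [0, 0.5, 0], "turn": 0, "claw": 0}
  ]
}}

```text
time_s: 14.3
tcp_pos: [0.5708, -0.0649, 0.1055]
ee_rot: [[-0.983, -0.186, -0.0], [-0.186, 0.983, -0.001], [0.0, -0.001, -1.0]]
wrist_force: [0.8, -4.2, -1.2]
gripper_width: 0.006
gripper_force: 2.4
```

{"fn": "drive_tool", "kwargs": {
  "moves": [
    {"delta_pos": [0, 0.5, 0], "turn": 0, "claw": 0},
    {"delta_pos": [0, 0.5, 0], "turn": 0, "claw": 0},
    {"delta_pos": [0, 0.5, 0], "turn": 0, "claw": 0}
  ]
}}

```text
time_s: 14.68
tcp_pos: [0.5705, -0.0634, 0.1056]
ee_rot: [[-0.983, -0.186, -0.0], [-0.186, 0.983, -0.001], [0.0, -0.001, -1.0]]
wrist_force: [0.7, -4.2, -1.0]
gripper_width: 0.003
gripper_force: 2.4
```

{"fn": "drive_tool", "kwargs": {
  "moves": [
    {"delta_pos": [0, 0.5, 0], "turn": 0, "claw": 0},
    {"delta_pos": [0, 0.5, 0], "turn": 0, "claw": 0},
    {"delta_pos": [0, 0.5, 0], "turn": 0, "claw": 0}
  ]
}}

```text
time_s: 15.05
tcp_pos: [0.5702, -0.062, 0.1056]
ee_rot: [[-0.983, -0.186, -0.0], [-0.186, 0.983, -0.001], [0.0, -0.001, -1.0]]
wrist_force: [0.8, -5.0, -2.0]
gripper_width: 0.008
gripper_force: 2.4
```

{"fn": "drive_tool", "kwargs": {
  "moves": [
    {"delta_pos": [0, 0.5, 0], "turn": 0, "claw": 0},
    {"delta_pos": [0, 0.5, 0], "turn": 0, "claw": 0},
    {"delta_pos": [0, 0.5, 0], "turn": 0, "claw": 0}
  ]
}}

```text
time_s: 15.42
tcp_pos: [0.57, -0.0605, 0.1056]
ee_rot: [[-0.983, -0.185, -0.0], [-0.185, 0.983, -0.001], [0.0, -0.001, -1.0]]
wrist_force: [1.6, -4.8, -0.6]
gripper_width: 0.007
gripper_force: 2.4
```

{"fn": "drive_tool", "kwargs": {
  "moves": [
    {"delta_pos": [0, 0.5, 0], "turn": 0, "claw": 0},
    {"delta_pos": [0, 0.5, 0], "turn": 0, "claw": 0},
    {"delta_pos": [0, 0.5, 0], "turn": 0, "claw": 0}
  ]
}}

```text
time_s: 15.8
tcp_pos: [0.5697, -0.059, 0.1056]
ee_rot: [[-0.983, -0.186, -0.0], [-0.186, 0.983, -0.001], [0.0, -0.001, -1.0]]
wrist_force: [-0.1, -4.6, -2.0]
gripper_width: 0.008
gripper_force: 2.4
```

{"fn": "drive_tool", "kwargs": {
  "moves": [
    {"delta_pos": [0, 0.5, 0], "turn": 0, "claw": 0},
    {"delta_pos": [0, 0.5, 0], "turn": 0, "claw": 0},
    {"delta_pos": [0, 0.5, 0], "turn": 0, "claw": 0}
  ]
}}

```text
time_s: 16.18
tcp_pos: [0.5694, -0.0575, 0.1055]
ee_rot: [[-0.983, -0.185, -0.0], [-0.185, 0.983, -0.001], [0.0, -0.001, -1.0]]
wrist_force: [1.2, -5.3, -1.2]
gripper_width: 0.006
gripper_force: 2.4
```

{"fn": "drive_tool", "kwargs": {
  "moves": [
    {"delta_pos": [0, 0.5, 0], "turn": 0, "claw": 0},
    {"delta_pos": [0, 0.5, 0], "turn": 0, "claw": 0},
    {"delta_pos": [0, 0.5, 0], "turn": 0, "claw": 0}
  ]
}}

```text
time_s: 16.55
tcp_pos: [0.5691, -0.056, 0.1056]
ee_rot: [[-0.983, -0.186, -0.0], [-0.186, 0.983, -0.001], [0.0, -0.001, -1.0]]
wrist_force: [0.6, -5.4, -0.2]
gripper_width: 0.006
gripper_force: 2.4
```

{"fn": "drive_tool", "kwargs": {
  "moves": [
    {"delta_pos": [0, 0.5, 0], "turn": 0, "claw": 0},
    {"delta_pos": [0, 0.5, 0], "turn": 0, "claw": 0},
    {"delta_pos": [0, 0.5, 0], "turn": 0, "claw": 0}
  ]
}}

```text
time_s: 16.92
tcp_pos: [0.5688, -0.0546, 0.1056]
ee_rot: [[-0.983, -0.186, -0.0], [-0.186, 0.983, -0.001], [0.0, -0.001, -1.0]]
wrist_force: [1.2, -4.8, -1.6]
gripper_width: 0.005
gripper_force: 2.4
```

{"fn": "drive_tool", "kwargs": {
  "moves": [
    {"delta_pos": [0, 0.5, 0], "turn": 0, "claw": 0},
    {"delta_pos": [0, 0.5, 0], "turn": 0, "claw": 0},
    {"delta_pos": [0, 0.5, 0], "turn": 0, "claw": 0}
  ]
}}

```text
time_s: 17.3
tcp_pos: [0.5685, -0.0531, 0.1055]
ee_rot: [[-0.983, -0.186, -0.0], [-0.186, 0.983, -0.001], [0.0, -0.001, -1.0]]
wrist_force: [1.2, -5.4, -1.6]
gripper_width: 0.005
gripper_force: 2.4
```

{"fn": "drive_tool", "kwargs": {
  "moves": [
    {"delta_pos": [0, 0.5, 0], "turn": 0, "claw": 0},
    {"delta_pos": [0, 0.5, 0], "turn": 0, "claw": 0},
    {"delta_pos": [0, 0.5, 0], "turn": 0, "claw": 0}
  ]
}}

```text
time_s: 17.68
tcp_pos: [0.5682, -0.0516, 0.1055]
ee_rot: [[-0.983, -0.186, -0.0], [-0.186, 0.983, -0.001], [0.0, -0.001, -1.0]]
wrist_force: [2.0, -5.9, -0.9]
gripper_width: -0.002
gripper_force: 2.4
```

{"fn": "drive_tool", "kwargs": {
  "moves": [
    {"delta_pos": [0, 0.5, 0], "turn": 0, "claw": 0},
    {"delta_pos": [0, 0.5, 0], "turn": 0, "claw": 0},
    {"delta_pos": [0, 0.5, 0], "turn": 0, "claw": 0}
  ]
}}

```text
time_s: 18.05
tcp_pos: [0.568, -0.0502, 0.1055]
ee_rot: [[-0.983, -0.186, -0.0], [-0.186, 0.983, -0.001], [0.0, -0.001, -1.0]]
wrist_force: [0.9, -3.9, -0.7]
gripper_width: 0.006
gripper_force: 2.4
```

{"fn": "drive_tool", "kwargs": {
  "moves": [
    {"delta_pos": [0, 0.5, 0], "turn": 0, "claw": 0},
    {"delta_pos": [0, 0.5, 0], "turn": 0, "claw": 0},
    {"delta_pos": [0, 0.5, 0], "turn": 0, "claw": 0}
  ]
}}

```text
time_s: 18.42
tcp_pos: [0.5677, -0.0486, 0.1056]
ee_rot: [[-0.983, -0.186, -0.0], [-0.186, 0.983, -0.001], [0.0, -0.001, -1.0]]
wrist_force: [0.8, -4.0, -0.6]
gripper_width: 0.001
gripper_force: 2.4
```

{"fn": "drive_tool", "kwargs": {
  "moves": [
    {"delta_pos": [0, 0.5, 0], "turn": 0, "claw": 0},
    {"delta_pos": [0, 0.5, 0], "turn": 0, "claw": 0},
    {"delta_pos": [0, 0.5, 0], "turn": 0, "claw": 0}
  ]
}}

```text
time_s: 18.8
tcp_pos: [0.5674, -0.0472, 0.1055]
ee_rot: [[-0.983, -0.186, -0.0], [-0.186, 0.983, -0.001], [0.0, -0.001, -1.0]]
wrist_force: [1.4, -4.4, -2.0]
gripper_width: 0.002
gripper_force: 2.4
```

{"fn": "drive_tool", "kwargs": {
  "moves": [
    {"delta_pos": [0, 0.5, 0], "turn": 0, "claw": 0},
    {"delta_pos": [0, 0.5, 0], "turn": 0, "claw": 0},
    {"delta_pos": [0, 0.5, 0], "turn": 0, "claw": 0}
  ]
}}

```text
time_s: 19.18
tcp_pos: [0.5671, -0.0457, 0.1056]
ee_rot: [[-0.983, -0.185, -0.0], [-0.185, 0.983, -0.001], [0.0, -0.001, -1.0]]
wrist_force: [0.6, -6.4, -1.4]
gripper_width: 0.002
gripper_force: 2.4
```

{"fn": "drive_tool", "kwargs": {
  "moves": [
    {"delta_pos": [0, 0.5, 0], "turn": 0, "claw": 0},
    {"delta_pos": [0, 0.5, 0], "turn": 0, "claw": 0},
    {"delta_pos": [0, 0.5, 0], "turn": 0, "claw": 0}
  ]
}}

```text
time_s: 19.55
tcp_pos: [0.5669, -0.0444, 0.1056]
ee_rot: [[-0.983, -0.186, -0.0], [-0.186, 0.983, -0.001], [0.0, -0.001, -1.0]]
wrist_force: [1.9, -5.0, -0.5]
gripper_width: 0.003
gripper_force: 3.0
```

{"fn": "drive_tool", "kwargs": {
  "moves": [
    {"delta_pos": [0, 0.5, 0], "turn": 0, "claw": 0},
    {"delta_pos": [0, 0.3, 0], "turn": 0, "claw": 0}
  ]
}}

```text
time_s: 19.8
tcp_pos: [0.5668, -0.044, 0.1056]
ee_rot: [[-0.983, -0.186, -0.0], [-0.186, 0.983, -0.002], [0.0, -0.002, -1.0]]
wrist_force: [2.4, -6.5, -1.4]
gripper_width: 0.004
gripper_force: 3.7
```

{"fn": "drive_tool", "kwargs": {
  "moves": [
    {"delta_pos": [0, 0.5, 0], "turn": 0, "claw": 0},
    {"delta_pos": [0, 0.5, 0], "turn": 0, "claw": 0}
  ]
}}

```text
time_s: 20.05
tcp_pos: [0.5667, -0.0435, 0.1056]
ee_rot: [[-0.983, -0.186, -0.0], [-0.186, 0.983, -0.002], [0.001, -0.002, -1.0]]
wrist_force: [2.5, -9.9, -2.1]
gripper_width: 0.001
gripper_force: 4.9
```

{"fn": "drive_tool", "kwargs": {
  "moves": [
    {"delta_pos": [0, 0.5, 0], "turn": 0, "claw": 0},
    {"delta_pos": [0, 0.5, 0], "turn": 0, "claw": 0}
  ]
}}

```text
time_s: 20.3
tcp_pos: [0.5666, -0.0431, 0.1056]
ee_rot: [[-0.983, -0.186, -0.0], [-0.186, 0.983, -0.003], [0.001, -0.003, -1.0]]
wrist_force: [4.4, -12.2, -2.9]
gripper_width: 0.009
gripper_force: 6.0
```

{"fn": "drive_tool", "kwargs": {
  "moves": [
    {"delta_pos": [0, 0.5, 0], "turn": 0, "claw": 0},
    {"delta_pos": [0, 0.4, 0], "turn": 0, "claw": 0},
    {"delta_pos": [0, 0, 0], "turn": 0, "claw": 0}
  ]
}}

```text
time_s: 20.68
tcp_pos: [0.5666, -0.0428, 0.1056]
ee_rot: [[-0.983, -0.185, 0.0], [-0.185, 0.983, -0.004], [0.001, -0.004, -1.0]]
wrist_force: [3.1, -13.4, -2.8]
gripper_width: 0.008
gripper_force: 6.7
```

{"fn": "drive_tool", "kwargs": {
  "moves": [
    {"delta_pos": [0, 0.4, 0], "turn": 0, "claw": 0},
    {"delta_pos": [0, 0, 0], "turn": 0, "claw": 0},
    {"delta_pos": [0, 0, 0], "turn": 0, "claw": 0}
  ]
}}

```text
time_s: 21.05
tcp_pos: [0.5665, -0.0426, 0.1056]
ee_rot: [[-0.983, -0.185, 0.0], [-0.185, 0.983, -0.004], [0.001, -0.004, -1.0]]
wrist_force: [4.2, -13.4, -3.4]
gripper_width: 0.004
gripper_force: 7.1
```

```bash
python3 st.py
```

```text
21.05 [  -1.9 -103.8] 0.10561445932618724 F pen [  1.6 -13.9] -3.3771328670494665
```

{"fn": "drive_tool", "kwargs": {
  "moves": [
    {"delta_pos": [0, -2, 0], "turn": 0, "claw": 0},
    {"delta_pos": [0, -4, 0], "turn": 0, "claw": 0},
    {"delta_pos": [0, -25, 0], "turn": 0, "claw": 0},
    {"delta_pos": [0, -30, -20], "turn": 0, "claw": 0},
    {"delta_pos": [0, -40, -40], "turn": 0, "claw": 0},
    {"delta_pos": [0, -40, -20], "turn": 0, "claw": 0},
    {"delta_pos": [0, -40, 0], "turn": 0, "claw": 0},
    {"delta_pos": [0, 0, 0], "turn": 0, "claw": 0},
    {"delta_pos": [0, 0, 0], "turn": 0, "claw": 0}
  ]
}}

```text
time_s: 22.18
tcp_pos: [0.5994, -0.2167, 0.1851]
ee_rot: [[-0.983, -0.186, -0.001], [-0.186, 0.983, 0.001], [0.001, 0.001, -1.0]]
wrist_force: [0.4, -0.0, -0.1]
gripper_width: 0.006
gripper_force: 0.0
```

```bash
python3 - <<'E'
from h import *
c=cap('scene');cv2.imwrite('pics/s5.png',cv2.resize(c['color'][100:330,150:400,::-1],None,fx=2.4,fy=2.4,interpolation=2))
E
```

```text
(no output)
```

View pics/s5.png

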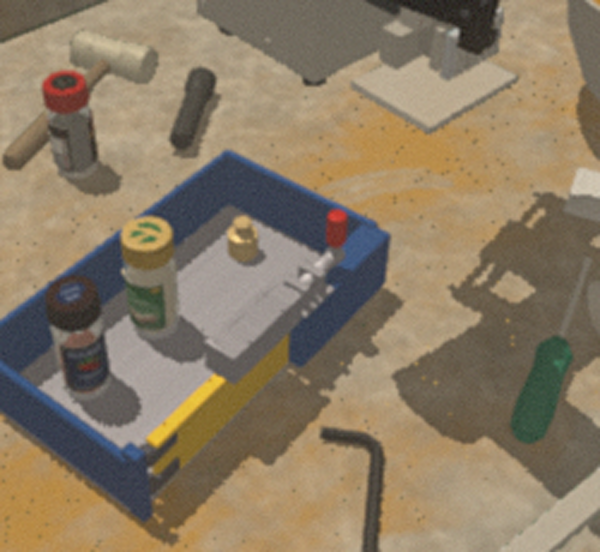

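The gate is shut, the bolt is in the keeper with the knob advanced to (337,228), the jars and weight are standing, and the arm is clear.

```bash
python3 -c "
from station import ticket
print(ticket.finish_job())"
```

```text
the job is handed in; nothing more can be done
None
```

The gate is shut and the bolt is home on the rubber stop, with a final push of about 14–15 N on the knob; the jars and weight were not touched, the arm is clear, and the job was handed in at about 22 s.

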